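# Push the spice row home behind its catch

## Task

In the open drawer, stand the box of red spice at the tail of the row of three spice boxes (the end away from the wooden lane), in line with them, and let go of it. Then slide all four as one straight row, gently and without lifting or tipping the three, into the narrow wooden lane against its sprung blue pad, until the orange spring catch snaps out behind the red box and holds the tight row by itself. The boxes crack if squeezed hard, and the pad's travel soon comes to a hard stop, so feel for it; leave the other things in the drawer where they are.

Things in the scene. Friction and masses are not known exactly. Their poses are not given: they have to be found in the camera images.
- drawer: Light oak drawer lifted out onto the worktop; fixed. Origin under its centre, z up, x from its white front (85 mm high, nearest the robot) to the back, y along its length, which is the row's and lane's direction. Inside 300 (x) by 610 mm (y); floor 10 mm above the origin, walls up to 65 mm. The lane's axis is at x = +55 mm; the floor from y = -305 to -45 mm is open, without rails.
- lane_mouth (a point): Where the straight lane begins: on its axis, on the floor (x 55, y 20, z 10 mm in the drawer). Two wooden rails 26 mm high, 12 mm thick and 48 mm apart inside run from here to lane_end; for 65 mm before it (towards -y) they flare gently to 74 mm apart. Boxes enter moving towards +y.
- lane_end (a point): Lane's far end, on its axis, on the floor (drawer x 55, y 305 mm). A grey end block with the pad, and the catch on the low-x rail, clip in as one set at a place that differs each time and is not reported: pad's resting face 55 to 105 mm before this point, catch's holding face 168 mm nearer the mouth than that. Four boxes are 176 mm long, so held by the catch they press the pad in 8 mm.
- pad (a joint): How far the blue pad (42 x 42 mm face) is pressed in towards +y, m: 0 at rest, 0.013 at its hard stop. Spring: about 3.6 N at 0, 6 N at 8 mm, 7.5 N at 13 mm.
- catch (a joint): How far the orange catch is pushed sideways into the rail, m: 0 fully out (stands 12 mm into the lane), about 0.007 to 0.012 while boxes pass it. 7 to 25 mm above the drawer's floor, a ramp on the side the boxes come from, an upright holding face behind. Spring about 1 to 2.4 N sideways; riding over it costs a few N of push.
- box_red: Lidded clear plastic spice box full of red spice, 44 x 44 x 66 mm high, about 100 g (mass, friction vary 25 percent). Origin under its centre, sides along its x and y, yaw within 0.12 rad of the drawer's. It starts alone on the drawer's floor, in the front half (x about -73 mm in the drawer), clear of other things by 25 mm or more.
- box_yellow: Lidded clear plastic spice box full of yellow spice, 44 x 44 x 66 mm high, about 100 g (mass, friction vary 25 percent). Origin under its centre, sides along its x and y, yaw within 0.12 rad of the drawer's. One of the row of three on the lane's axis before and partly in the flared mouth, in any order, 3 to 13 mm gaps, a few mm off line.
- box_green: Lidded clear plastic spice box full of green herb, 44 x 44 x 66 mm high, about 100 g (mass, friction vary 25 percent). Origin under its centre, sides along its x and y, yaw within 0.12 rad of the drawer's. One of the row of three, as the yellow one.
- box_black: Lidded clear plastic spice box full of black pepper, 44 x 44 x 66 mm high, about 100 g (mass, friction vary 25 percent). Origin under its centre, sides along its x and y, yaw within 0.12 rad of the drawer's. One of the row of three, as the yellow one.
- stack_low: Lower of two stacked flat clear boxes, 66 x 66 x 34 mm each, in the drawer's front half. Origin under its centre. To be left alone.
- stack_top: Upper of the two stacked flat boxes, its top 78 mm above the drawer's underside. Origin under its centre. To be left alone.
- salt_jar: White stoneware salt jar with wooden cap, 66 mm across, 74 mm high. Origin under its centre. To be left alone.
- grinder: Glass and steel grinder, 46 mm across, 90 mm high, upright. Origin under its centre. To be left alone.
- pinch_bowl: Sage green pinch bowl, 72 mm across, 32 mm high. Origin under its centre. To be left alone.
- ladle: Small steel ladle, 160 mm long, lying along y beside the lane at the back of the drawer, 20 mm high. Origin on the floor, midway. To be left alone.
Things that resemble listed ones, but are neither listed nor needed, are in the scene too. Leave any purple look-alike of the box_yellow alone.

How it is judged:
By the outcome, as a careful person would: the job done as asked, in the order asked, and still so for the second after the job is handed in, with the robot touching nothing.
It also fails if it takes over 70 s, if anything falls off the work surface, if the arm or the gripper's body presses on something with over 40 N, if the wrist force passes 120 N, or if a joint passes its speed limit or range.

## Robot

A 6-joint arm with a two-finger parallel gripper is mounted at the origin on the work surface. World frame = base frame: x ahead of the robot, y to its left, z up, the work surface at z = 0. Lengths are in m, angles in rad, forces in N, time in s.
With the tool pointing down it reaches from about 0.35 to 0.725 m from the base axis. Payload 6 kg.
Tool frame: the origin (TCP) lies on the centre line of the jaws, within the pads' length; the fingertips stand 14 mm ahead of it and the grasp point (between the pads) lies 5 mm behind it; z points along the fingers, y is the line along which they close (so a half turn about z gives the same grasp; the last joint's range is limited). The gripper opens to 85 mm and grips with 20 to 120 N. Pads are 22 mm wide; open, the fingers measure 114 mm over their backs; the gripper's body (76 mm by 85 mm) begins 54 mm behind the grasp point. The pads swing forward as they close: fully open they stand 13 mm farther back than shut.
Start: joints at [-0.964, 0.04, 0.085, 0, -1.615, -0.334], TCP at [0.162, -0.578, 0.245] pointing down, gripper open.
Joint ranges: [-2.56, 2.56], [-1.29, 2.01], [-1.08, 1.49], [-3.29, 1.98], [-2.81, -0.18], [-2.99, 2.99]. Speed limits (rad/s): [2.57, 2.57, 3.01, 3.14, 3.14, 3.14].

## Interface

Orientations are given as a unit quaternion [w, x, y, z].
In Python, from workcell import ctrl gives the robot as it stands.
- The arm moves only by the tool servo_tool, never from a script. Its argument "commands" is one flat list of numbers, 5 for each row, row after row: the shift along the world's x, y, z in mm, then the turn about the world's z in rad, then the finger opening in mm, from 0 to 85.4. In form: [tx, ty, tz, spin, fingers, tx, ty, tz, spin, fingers, ...]. A call has 1 to 8 rows; each row shifts and turns the commanded pose from where the row before left it; what a row does not reach is not made up. A row lasts 1/10 s, in which the tool goes at most 50 mm and 8.59 degrees, less where a joint would pass 70% of its speed; a pose out of reach is approached as far as the arm can. A call is refused whole if a number of a shift passes 50 or a number of a turn 0.15, either way. A call with a gripper value outside its range is refused whole. The fingers move at their own pace and stop on an object; "newtons" is the grip in N (left out, the last holds). Time passes only in rows, so rows that do not move let the fingers close. It gives the time, the measured TCP pose, the force, the opening and the grip force at its end, in the units of the state.
- ctrl.sense(): the state, without advancing time (a new reading comes with each control period).
- ctrl.get_image(name): name is "scene" or "top" or "wrist"; returns a dict with "img" (480x640x3 uint8, red, green, blue), "vfov" (degrees; the focal length in pixels is half the picture's height over the tangent of half this angle, whatever the lens; pixels are square), "cx", "cy" (the principal point, pixels), "D" ([k1, k2, p1, p2, k3] as OpenCV has them; the pictures are not rectified), "extrinsics" (4x4, takes a point from camera to world coordinates). Camera axes: x right, y down, z forward; pixel columns grow to the right and rows downward; lengths in m; the calibration is good to about 2 mm. A picture is of the moment at which its call begins. There is no depth.
- ctrl.sign_off(): hands the job in; it is judged then, once.
The state is a dict: "time_s": time; "qpos": joint angles; "joint_velocities": joint speeds; "effort": joint torques, N m; "eef_pos": TCP position; "tool_rot": TCP orientation; "force": force on the tool from outside, world axes, zero at the start; "torque": the same for the moment, N m; "width": finger opening in m; "gripper_force": force on a finger pad.
Only numpy, scipy, OpenCV 4.12 (cv2) and the standard library are available. Lean on these libraries where they do the work, as an engineer would, in place of code of your own. Each camera call takes 0.05 s, during which the arm holds its last target. There are 200 camera calls.

## Working session

There is one attempt and no reset: what is moved stays moved. The work goes in short steps, Python scripts to look and compute and a tool call to move; the robot and the scene stay as the last step left them, time stands still between calls to the robot, and variables do not carry over. Pictures are saved under pics/ and viewed, at most 10 in all, crops included, and the job is handed in when it is done.

Besides the shell and the picture viewer there is one more tool, called after "Call:" as name(argument=value, ...) on one line, values as JSON. servo_tool: Moves the arm, as the interface text tells. Its arguments: {"type":"object","properties":{"commands":{"type":"array","items":{"type":"number"}},"newtons":{"type":"number"}},"required":["commands"]}

```bash
mkdir -p pics; cat > h.py <<'E'
import numpy as np,cv2
from workcell import ctrl
def K(d):
    f=240/np.tan(np.radians(d["vfov"])/2); return np.array([[f,0,d["cx"]],[0,f,d["cy"]],[0,0,1.]])
def ray(d,uv):
    p=cv2.undistortPoints(np.array(uv,float).reshape(-1,1,2),K(d),np.array(d["D"],float),None,None).reshape(-1,2)
    E=np.array(d["extrinsics"]); return E[:3,3],np.c_[p,np.ones(len(p))]@E[:3,:3].T
def onz(d,uv,z):
    o,r=ray(d,uv); return o+r*((z-o[2])/r[:,2])[:,None]
def proj(d,P):
    E=np.linalg.inv(np.array(d["extrinsics"])); rv=cv2.Rodrigues(E[:3,:3])[0]
    return cv2.projectPoints(np.array(P,float).reshape(-1,1,3),rv,E[:3,3],K(d),np.array(d["D"],float))[0].reshape(-1,2)
def save(d,n): cv2.imwrite("pics/"+n+".png",d["img"][:,:,::-1])
E
python3 - <<'E'
from h import *
import pickle
for n in("top","scene"):
    d=ctrl.get_image(n); save(d,n+"0"); pickle.dump(d,open(n+"0.pkl","wb")); print(n,np.round(d["extrinsics"],3).tolist(),d["vfov"])
print(ctrl.sense())
E
```

```text
top [[0.03, -0.989, 0.145, 0.495], [-0.999, -0.032, -0.012, 0.052], [0.017, -0.144, -0.989, 0.963], [0.0, 0.0, 0.0, 1.0]] 53.40661444502794
scene [[0.45, 0.586, -0.674, 1.181], [0.893, -0.295, 0.339, -0.26], [0.0, -0.754, -0.657, 0.637], [0.0, 0.0, 0.0, 1.0]] 52.35432652491594
{'time_s': 0.1, 'qpos': array([-9.64315037e-01,  4.07526782e-02,  8.39365686e-02, -4.05987163e-04,
       -1.61548800e+00, -3.33719112e-01]), 'joint_velocities': array([ 0.00091446, -0.00059947,  0.00269107,  0.00086216, -0.00054783,
        0.00047898]), 'effort': array([-4.49687184e-03, -3.69347441e+01,  3.48280156e+01,  6.95178017e+00,
       -4.61631571e-03,  3.51192782e-07]), 'eef_pos': array([ 0.16165119, -0.5775417 ,  0.24439287]), 'tool_rot': array([-1.60696502e-04, -1.35967497e-01,  9.90712991e-01,  7.63975513e-04]), 'force': array([ 0.57510682, -0.27892866, -0.30191791]), 'torque': array([ 0.00522717, -0.00937345,  0.00221761]), 'gripper_force': 0.0, 'width': 0.08513627824616381}
```

View pics/top0.png

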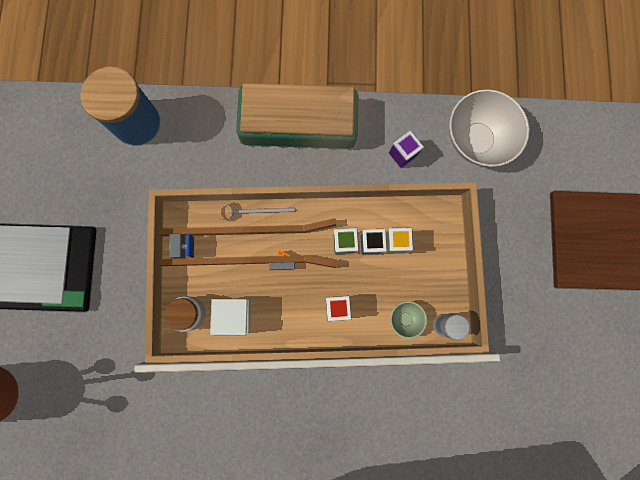

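View pics/scene0.png

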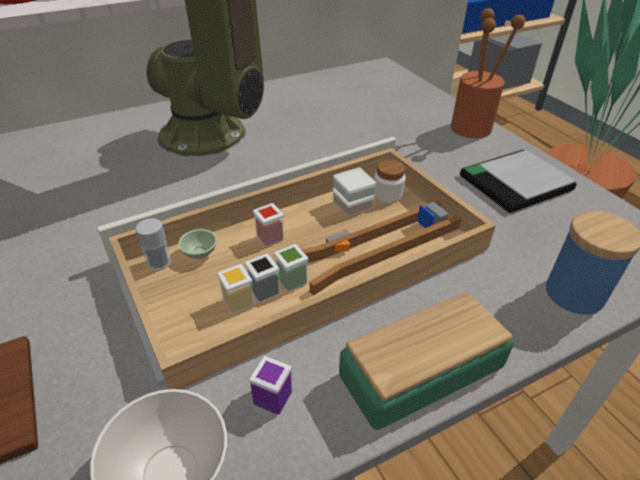

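Candidates: red box at top-view (338,308), the only red-lidded one. Row: green (345,240), black (374,240), yellow (401,239). Purple look-alike at (406,148) is outside the drawer and stays put. Pad (188,245), catch (283,254).

```bash
python3 - <<'E'
from h import *
import pickle
d=pickle.load(open("top0.pkl","rb")); im=d["img"]
c=cv2.resize(im[180:380,140:505],None,fx=2.19,fy=2.19,interpolation=cv2.INTER_CUBIC); cv2.imwrite("pics/crop0.png",c[:,:,::-1])
hsv=cv2.cvtColor(im,cv2.COLOR_RGB2HSV)
for n,(u,v) in dict(red=(338,308),green=(346,240),black=(374,240),yellow=(401,239)).items():
    m=np.zeros(im.shape[:2],np.uint8); w=19
    s=hsv[v-w:v+w,u-w:u+w]; wh=((s[...,1]<45)&(s[...,2]>185)).astype(np.uint8)
    k,l,st,ce=cv2.connectedComponentsWithStats(wh)
    cl=[i for i in range(1,k) if st[i,4]>60]
    # the piece whose bounding box contains the centre
    i=min(cl,key=lambda i:np.hypot(*(st[i,:2]+st[i,2:4]/2-w)))
    p=np.argwhere(l==i)[:,::-1]+[u-w,v-w]
    P=onz(d,p,0.076)[:,:2]
    r=cv2.minAreaRect((P*1000).astype(np.float32)); print(n,st[i],np.round(r[0],1),np.round(r[1],1),round(r[2],1))
E
```

```text
red [  7   7  25  25 245] [486.4  -8.3] [42.  42.1] 5.7
green [  7   7  24  24 241] [614.1 -19.6] [42.2 42.3] 5.2
black [  8   8  23  23 223] [614.9 -73.1] [41.7 41.8] 1.8
yellow [  7   8  24  23 246] [ 618.4 -122.9] [41.8 43. ] 1.9
```

View pics/crop0.png

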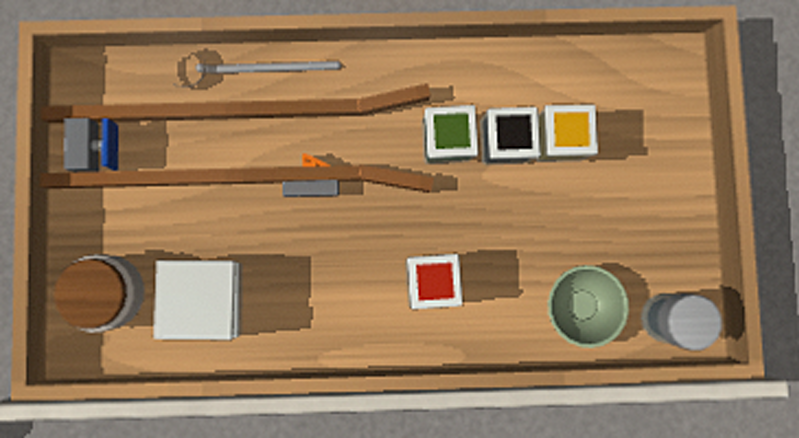

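The crop confirms the red lid (435,282), the row of three (450/512/570,132), the rails, the catch (313,160) and the pad (110,143). Next I fit the drawer pose and check it by overlay.

```bash
cat >> h.py <<'E'
def D2W(p,P):
    x,y,a=p; P=np.array(P,float).reshape(-1,3); c,s=np.cos(a),np.sin(a)
    return np.c_[x+c*P[:,0]-s*P[:,1],y+s*P[:,0]+c*P[:,1],P[:,2]]
def W2D(p,P):
    x,y,a=p; P=np.array(P,float); c,s=np.cos(a),np.sin(a); q=P[:,:2]-[x,y]
    return np.c_[c*q[:,0]+s*q[:,1],-s*q[:,0]+c*q[:,1]]
E
python3 - <<'E'
from h import *
import pickle
from scipy.optimize import least_squares
d=pickle.load(open("top0.pkl","rb")); im=d["img"]
cr=np.array([[34,36],[724,18],[20,24],[736,8]])/2.19+[140,180]
P=onz(d,cr,0.065); print(np.round(P,3).tolist(), np.arctan2(-(P[0]-P[1])[0],(P[0]-P[1])[1]))
M=np.array([[.15,.305,.065],[.15,-.305,.065]])
f=lambda p:(D2W(p,M)-P[:2])[:,:2].ravel()
p=least_squares(f,[.55,0,0]).x; print(p,f(p))
B=np.array([[486.4,-8.3],[614.1,-19.6],[614.9,-73.1],[618.4,-122.9]])/1000
print(np.round(W2D(p,B)*1000,1))
c=cv2.resize(im[180:380,140:505],None,fx=2.19,fy=2.19,interpolation=cv2.INTER_CUBIC)
L=[[(.15,-.305,.065),(.15,.305,.065),(-.15,.305,.065),(-.15,-.305,.065),(.15,-.305,.065)],
[(.031,.305,.036),(.031,.02,.036),(.018,-.045,.036)],[(.079,.305,.036),(.079,.02,.036),(.092,-.045,.036)]]
for l in L:
    q=(proj(d,D2W(p,l))-[140,180])*2.19; cv2.polylines(c,[q.astype(np.int32)],False,(255,0,255),1)
cv2.imwrite("pics/ov0.png",c[:,:,::-1])
# pad top face edge: crop (117,120)-(118,165)?
for uv,z in [((117,122),.052),((118,168),.052),((313,155),.035)]:
    print(uv,np.round(W2D(p,onz(d,[np.array(uv)/2.19+[140,180]],z))*1000,1))
E
```

```text
[[0.687, 0.346, 0.065], [0.724, -0.262, 0.065], [0.697, 0.359, 0.065], [0.733, -0.273, 0.065]] 0.060606860494374165
[0.5557131  0.03278395 0.06060686] [-2.9891680e-05  4.9260388e-04  2.9891680e-05 -4.9260388e-04]
[[ -71.7  -36.8]
 [  55.1  -55.8]
 [  52.7 -109.3]
 [  53.1 -159.2]]
(117, 122) [[ 73.8 234.4]]
(118, 168) [[ 33.2 233.3]]
(313, 155) [[41.6 63.8]]
```

View pics/ov0.png

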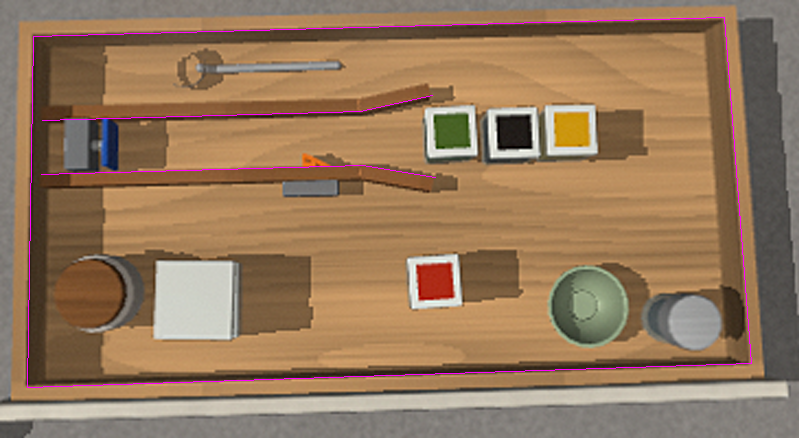

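The overlay matches the rails and walls. The drawer is at (0.5557, 0.0328) with yaw 0.0606. The pad's resting face is at drawer y≈234, so the catch face is at about 66. The red box is at (486, -8) mm. Moving above it now.

Call:
servo_tool(commands=[22,38,0,0.14,70,22,38,0,0.14,70,22,38,0,0.14,70,22,38,0,0.14,70,22,38,0,0.14,70,22,38,0,0.14,70,22,38,0,0.14,70,22,38,0,0.14,70], newtons=20)

```text
time_s: 0.9
eef_pos: [0.338, -0.2721, 0.245]
tool_rot: [0.0, -0.644, 0.765, 0.0]
force: [0.2, -0.5, -0.3]
width: 0.07
gripper_force: 0.0
```

Call:
servo_tool(commands=[22,38,0,0.14,70,22,38,0,0.14,70,22,38,0,0,70,22,38,0,0,70,22,38,0,0,70,22,38,0,0,70,17,36,0,0,70,0,0,0,0,70])

```text
time_s: 1.7
eef_pos: [0.4874, -0.0064, 0.2436]
tool_rot: [0.001, 0.744, -0.669, -0.001]
force: [-1.8, 1.2, -0.4]
width: 0.07
gripper_force: 0.0
```

```bash
python3 - <<'E'
from h import *
from scipy.spatial.transform import Rotation as R
s=ctrl.sense(); w,x,y,z=s["tool_rot"]; m=R.from_quat([x,y,z,w]).as_matrix()
print(s["eef_pos"],s["qpos"],"closing ang",np.arctan2(m[1,1],m[0,1]),s["time_s"],s["width"])
d=ctrl.get_image("wrist"); save(d,"w1"); print(proj(d,[[.4864,-.0083,.076]]), np.round(d["extrinsics"],3).tolist())
im=d["img"];h=cv2.cvtColor(im,cv2.COLOR_RGB2HSV)
r=(((h[...,0]<8)|(h[...,0]>172))&(h[...,1]>190)&(h[...,2]>100)).astype(np.uint8)
k,l,st,ce=cv2.connectedComponentsWithStats(r); 
i=1+np.argmax(st[1:,4]); print(st[i]); p=np.argwhere(l==i)[:,::-1]
q=cv2.minAreaRect((onz(d,p,.076)[:,:2]*1000).astype(np.float32)); print(q)
E
```

```text
[ 0.48743149 -0.00637651  0.24358622] [ 4.00986751e-01 -2.60627206e-01 -1.94730028e-01 -1.11892405e-03
 -1.63937113e+00 -2.95104382e-01] closing ang -3.0356346915542964 1.7 0.07003793343785461
[[324.77065503 216.02512968]] [[-0.994, -0.1, -0.036, 0.497], [-0.106, 0.941, 0.322, -0.087], [0.002, 0.324, -0.946, 0.372], [0.0, 0.0, 0.0, 1.0]]
[304 200  37  26 762]
((488.736328125, -10.756860733032227), (27.5778751373291, 19.742767333984375), 6.079020023345947)
```

View pics/w1.png

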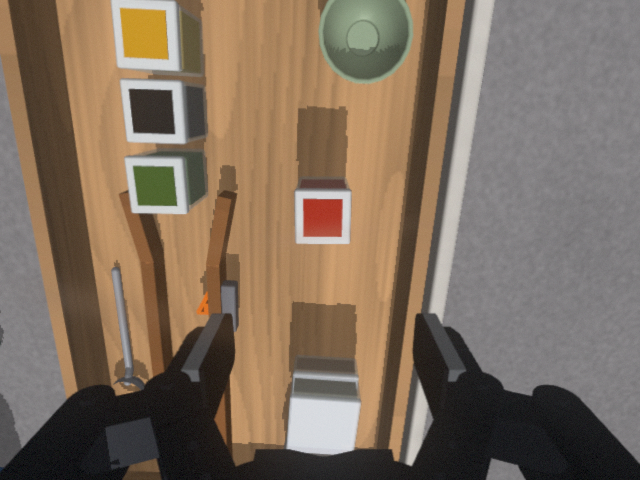

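The wrist view shows the red box at (323,217), within 2 px of the prediction. Descending and gripping gently.

Call:
servo_tool(commands=[-1,-2,-40,0,70,0,0,-40,0,70,0,0,-40,0,70,0,0,-40,0,70,0,0,-32,0,70,0,0,0,0,70,0,0,0,0,40,0,0,0,0,40], newtons=20)

```text
time_s: 2.55
eef_pos: [0.4871, -0.0119, 0.056]
tool_rot: [-0.001, 0.742, -0.67, 0.001]
force: [1.5, 0.9, -0.7]
width: 0.0435
gripper_force: 24.7
```

Call:
servo_tool(commands=[0,0,0,0,40,0,0,0,0,40,0,0,0,0,40])

```text
time_s: 2.85
eef_pos: [0.4871, -0.0117, 0.056]
tool_rot: [-0.001, 0.742, -0.67, 0.001]
force: [-0.2, -0.8, 7.5]
width: 0.0439
gripper_force: 25.6
```

Call:
servo_tool(commands=[0,0,20,0,40,0,0,30,0,40,0,0,35,0,40,15,-18,0,-0.02,40,30,-36,0,-0.02,40,30,-36,0,0,40,30,-36,0,0,40,29,-35,0,0,40])

```text
time_s: 3.65
eef_pos: [0.6209, -0.1743, 0.1386]
tool_rot: [-0.0, 0.729, -0.685, 0.0]
force: [1.1, 0.4, -0.2]
width: 0.0438
gripper_force: 24.7
```

Call:
servo_tool(commands=[0,0,0,0,40,0,0,0,0,40])

```text
time_s: 3.85
eef_pos: [0.6197, -0.1735, 0.1371]
tool_rot: [0.001, 0.728, -0.686, -0.001]
force: [0.4, 0.4, -0.1]
width: 0.0439
gripper_force: 24.7
```

```bash
cat > loc.py <<'E'
from h import *
dp=[0.5557131,0.03278395,0.06060686]
def look(zz=None):
    d=ctrl.get_image("top"); im=d["img"]; hsv=cv2.cvtColor(im,cv2.COLOR_RGB2HSV)
    H,S,V=[hsv[...,i].astype(int) for i in range(3)]
    C=dict(red=((H<8)|(H>172))&(S>180)&(V>90),green=(H>38)&(H<60)&(S>130),yellow=(H>18)&(H<28)&(S>200)&(V>150),black=(V<30),orange=(H>5)&(H<15)&(S>220)&(V>180))
    roi=np.zeros(H.shape,bool); roi[195:350,165:480]=1
    for n,m in C.items():
        k,l,st,ce=cv2.connectedComponentsWithStats((m&roi).astype(np.uint8))
        for i in np.argsort(-st[1:,4])[:2]+1:
            z=.076+(zz or 0)*(n=="red") if n!="orange" else .035
            w=onz(d,[ce[i]],z); print(n,st[i].tolist(),np.round(w[0]*1000,1),"drawer",np.round(W2D(dp,w)*1000,1))
    return d
E
python3 - <<'E'
from loc import *
s=ctrl.sense(); print(s["eef_pos"],s["width"],s["time_s"],s["force"])
d=look(.085); save(d,"t2")
E
```

```text
[ 0.61965285 -0.17353484  0.13708379] 0.04393742546217975 3.85 [ 0.38508808  0.3761208  -0.14214886]
red [429, 234, 9, 9, 62] [ 610.1 -161.4  161. ] drawer [[  42.5 -197.1]]
green [428, 233, 1, 1, 1] [ 631.4 -175.3   76. ] drawer [[  62.9 -212.2]]
green [298, 336, 1, 1, 1] [433.9  63.5  76. ] drawer [[-119.7   38. ]]
yellow [394, 234, 15, 13, 167] [ 615.4 -124.3   76. ] drawer [[  50.1 -160.4]]
black [436, 234, 44, 20, 599] [ 616.3 -228.2   76. ] drawer [[  44.7 -264.2]]
black [388, 222, 15, 17, 75] [ 629.3 -109.9   76. ] drawer [[  64.8 -146.9]]
orange [279, 251, 6, 4, 13] [588.9 102.3  35. ] drawer [[37.3 67.4]]
orange [286, 254, 2, 1, 2] [587.3  91.8  35. ] drawer [[35.1 57. ]]
```

Call:
servo_tool(commands=[2,-2,-30,0,40,0,0,-30,0,40,0,0,-14,0,40,0,0,-4,0,40,0,0,-1,0,40,0,0,0,0,40])

```text
time_s: 4.5
eef_pos: [0.6225, -0.1747, 0.0613]
tool_rot: [-0.001, 0.729, -0.685, 0.001]
force: [-0.7, 0.3, -0.2]
width: 0.0433
gripper_force: 24.7
```

Call:
servo_tool(commands=[0,0,-2,0,40,0,0,-1,0,40,0,0,-1,0,40,0,0,0,0,40,0,0,0,0,40])

```text
time_s: 5.0
eef_pos: [0.6221, -0.1749, 0.056]
tool_rot: [-0.0, 0.729, -0.685, 0.0]
force: [0.2, 0.5, 2.5]
width: 0.0434
gripper_force: 25.1
```

Touching down (2.5 N). Releasing, then lifting clear.

Call:
servo_tool(commands=[0,0,0,0,47,0,0,0,0,54,0,0,0,0,62,0,0,0,0,70,0,0,20,0,70,0,0,40,0,70,0,0,40,0,70,-5,-50,0,0,40])

```text
time_s: 5.8
eef_pos: [0.6205, -0.2221, 0.1636]
tool_rot: [-0.003, 0.731, -0.682, 0.005]
force: [1.6, -1.0, 1.6]
width: 0.057
gripper_force: 0.0
```

Call:
servo_tool(commands=[-40,-20,0,0,0,-40,0,0,0,0,-40,0,0,0,0,0,0,0,0,0])

```text
time_s: 6.2
eef_pos: [0.4933, -0.245, 0.1556]
tool_rot: [-0.0, 0.728, -0.685, -0.0]
force: [0.0, 0.6, 0.0]
width: 0.0003
gripper_force: 0.0
```

```bash
python3 - <<'E'
from loc import *
s=ctrl.sense(); print(s["eef_pos"],s["width"],s["time_s"],s["force"])
d=look(); c=cv2.resize(d["img"][180:380,140:505],None,fx=2.19,fy=2.19,interpolation=cv2.INTER_CUBIC); cv2.imwrite("pics/t3.png",c[:,:,::-1])
E
```

```text
[ 0.4932788  -0.24497393  0.15559902] 0.0002768597038493752 6.2 [0.01568431 0.63848348 0.00883786]
red [419, 232, 15, 14, 189] [ 622.  -171.7   76. ] drawer [[  53.8 -208.1]]
green [338, 232, 16, 16, 149] [615.9 -16.2  76. ] drawer [[ 57.1 -52.5]]
yellow [393, 232, 16, 10, 133] [ 623.9 -123.2   76. ] drawer [[  58.6 -159.8]]
black [469, 248, 11, 10, 50] [ 597.7 -263.9   76. ] drawer [[  23.9 -298.7]]
black [461, 341, 8, 6, 21] [ 426.8 -240.1   76. ] drawer [[-145.2 -264.5]]
orange [278, 251, 10, 5, 22] [588.  101.2  35. ] drawer [[36.4 66.4]]
```

View pics/t3.png

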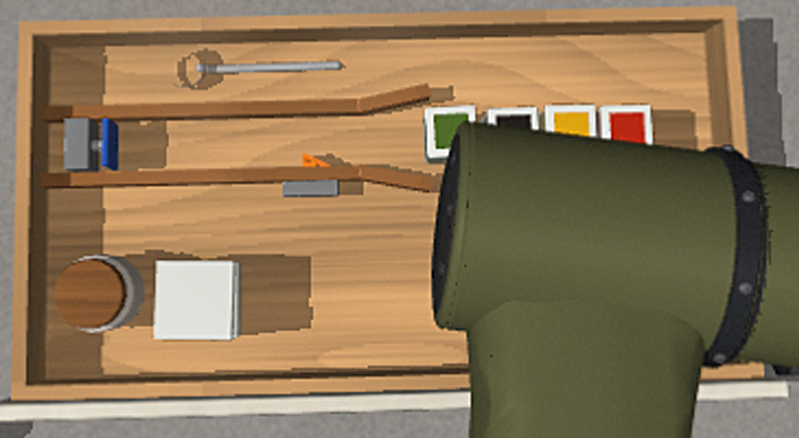

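Red stands in line at the tail, drawer (53.8, -208.1), with yellow beside it at (575,122) in the crop. Next I go behind it with the fingers closed, tips just above rail and catch height.

Call:
servo_tool(commands=[44,10,0,0,0,44,10,0,0,0,44,9,0,0,0,0,0,0,0,0])

```text
time_s: 6.65
eef_pos: [0.6322, -0.2136, 0.1502]
tool_rot: [0.002, 0.729, -0.684, -0.002]
force: [0.1, -1.1, -1.4]
width: 0.0001
gripper_force: 0.0
```

Call:
servo_tool(commands=[0,0,-35,0,0,0,0,-35,0,0,0,0,-25,0,0,0,0,-7,0,0,0,0,0,0,0,0,0,0,0,0])

```text
time_s: 7.25
eef_pos: [0.6298, -0.2159, 0.0553]
tool_rot: [-0.0, 0.729, -0.685, 0.001]
force: [0.6, 0.2, 0.1]
width: -0.0003
gripper_force: 0.0
```

Call:
servo_tool(commands=[-2,0,-1,0,0,-2,0,-1,0,0,0,4,0,0,0,0,4,0,0,0,-0.5,4,0,0,0,0,4,0,0,0,-0.5,4,0,0,0,0,0,0,0,0])

```text
time_s: 8.05
eef_pos: [0.6238, -0.1949, 0.0514]
tool_rot: [-0.0, 0.729, -0.685, -0.0]
force: [-0.2, -0.5, 0.7]
width: 0.0002
gripper_force: 0.0
```

Call:
servo_tool(commands=[-0.3,5,0,0,0,-0.3,5,0,0,0,-0.3,5,0,0,0,-0.3,5,0,0,0,-0.3,5,0,0,0,-0.3,5,0,0,0,-0.3,5,0,0,0,-0.3,5,0,0,0])

```text
time_s: 8.85
eef_pos: [0.6213, -0.1552, 0.0514]
tool_rot: [0.0, 0.729, -0.685, 0.0]
force: [0.3, -3.0, 1.4]
width: -0.0002
gripper_force: 1.2
```

```bash
python3 - <<'E'
from loc import *
s=ctrl.sense(); print(s["eef_pos"],np.round(W2D(dp,[s["eef_pos"]])*1000,1),s["time_s"],s["force"])
d=look(); save(d,"t4")
d=ctrl.get_image("scene"); c=cv2.resize(d["img"][140:340,100:366],None,fx=3,fy=3,interpolation=cv2.INTER_CUBIC); cv2.imwrite("pics/s4.png",c[:,:,::-1])
E
```

```text
[ 0.62128823 -0.15519912  0.05136744] [[  54.1 -191.6]] 8.85 [ 0.31139738 -2.95878496  1.4314128 ]
red [393, 245, 16, 3, 46] [ 605.  -122.5   76. ] drawer [[  39.8 -158. ]]
yellow [372, 246, 13, 2, 17] [603.2 -78.8  76. ] drawer [[  40.6 -114.2]]
black [412, 244, 47, 22, 381] [ 598.7 -179.4   76. ] drawer [[  30.1 -214.4]]
black [362, 238, 11, 13, 68] [605.  -57.6  76. ] drawer [[ 43.7 -93.2]]
```

View pics/s4.png

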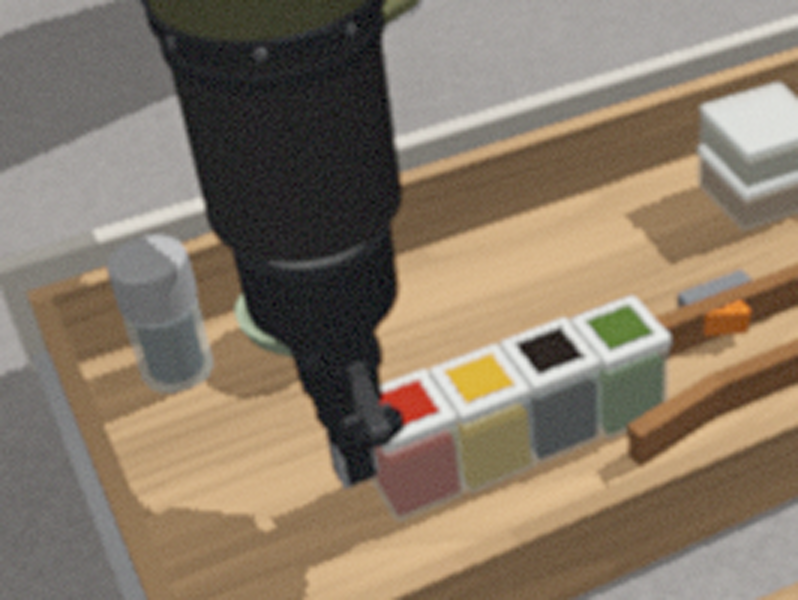

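The row has closed up straight and upright with red at crop (415,440), at 3 N push force. Continuing along the lane axis while watching the force.

Call:
servo_tool(commands=[-0.3,5,0,0,0,-0.3,5,0,0,0,-0.3,5,0,0,0,-0.3,5,0,0,0,-0.3,5,0,0,0,-0.3,5,0,0,0,-0.3,5,0,0,0,-0.3,5,0,0,0])

```text
time_s: 9.75
eef_pos: [0.6189, -0.1151, 0.0513]
tool_rot: [0.0, 0.729, -0.685, 0.0]
force: [0.1, -3.7, 2.5]
width: -0.0002
gripper_force: 1.4
```

Call:
servo_tool(commands=[-0.3,5,0,0,0,-0.3,5,0,0,0,-0.3,5,0,0,0,-0.3,5,0,0,0,-0.3,5,0,0,0,-0.3,5,0,0,0,-0.3,5,0,0,0,-0.3,5,0,0,0])

```text
time_s: 10.55
eef_pos: [0.6164, -0.0755, 0.0513]
tool_rot: [0.0, 0.729, -0.685, 0.0]
force: [0.2, -3.0, 2.4]
width: -0.0
gripper_force: 2.2
```

```bash
python3 - <<'E'
from loc import *
s=ctrl.sense(); print(s["eef_pos"],np.round(W2D(dp,[s["eef_pos"]])*1000,1),s["time_s"],s["force"])
d=ctrl.get_image("scene"); c=cv2.resize(d["img"][140:340,170:436],None,fx=3,fy=3,interpolation=cv2.INTER_CUBIC); cv2.imwrite("pics/s5.png",c[:,:,::-1])
E
```

```text
[ 0.61644393 -0.07554175  0.05134929] [[  54.1 -111.8]] 10.55 [ 0.22835075 -2.97821285  2.37910921]
```

View pics/s5.png

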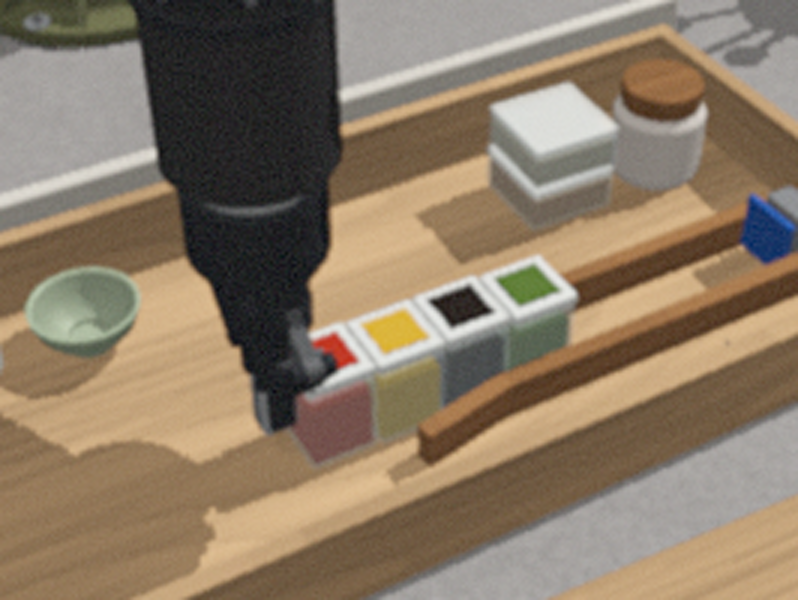

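The green head box is in the lane at (530,285), and the row is straight and upright at 3 N. Continuing.

Call:
servo_tool(commands=[-0.3,5,0,0,0,-0.3,5,0,0,0,-0.3,5,0,0,0,-0.3,5,0,0,0,-0.3,5,0,0,0,-0.3,5,0,0,0,-0.3,5,0,0,0,-0.3,5,0,0,0])

```text
time_s: 11.4
eef_pos: [0.6141, -0.0352, 0.0513]
tool_rot: [0.0, 0.729, -0.685, 0.0]
force: [0.4, -4.1, 3.6]
width: -0.0004
gripper_force: 2.1
```

Call:
servo_tool(commands=[-0.3,5,0,0,0,-0.3,5,0,0,0,-0.3,5,0,0,0,-0.3,5,0,0,0,-0.3,5,0,0,0,-0.3,5,0,0,0,-0.3,5,0,0,0,-0.3,5,0,0,0])

```text
time_s: 12.2
eef_pos: [0.6121, 0.0048, 0.0514]
tool_rot: [-0.0, 0.729, -0.685, 0.0]
force: [2.2, -5.5, 2.2]
width: -0.0001
gripper_force: 2.4
```

Call:
servo_tool(commands=[-0.3,5,0,0,0,-0.3,5,0,0,0,-0.3,5,0,0,0,-0.3,5,0,0,0,-0.3,5,0,0,0,-0.3,5,0,0,0,-0.3,5,0,0,0,-0.3,5,0,0,0])

```text
time_s: 13.0
eef_pos: [0.6096, 0.045, 0.0514]
tool_rot: [-0.0, 0.729, -0.685, 0.0]
force: [2.2, -4.4, 3.1]
width: 0.0001
gripper_force: 2.4
```

Call:
servo_tool(commands=[-0.3,5,0,0,0,-0.3,5,0,0,0,-0.3,5,0,0,0,-0.3,5,0,0,0,0,0,0,0,0])

```text
time_s: 13.5
eef_pos: [0.6081, 0.0657, 0.0513]
tool_rot: [-0.0, 0.729, -0.685, -0.0]
force: [0.5, -0.6, 2.8]
width: -0.0004
gripper_force: 0.4
```

```bash
python3 - <<'E'
from loc import *
s=ctrl.sense(); print(s["eef_pos"],np.round(W2D(dp,[s["eef_pos"]])*1000,1),s["time_s"],s["force"])
E
```

```text
[0.60813261 0.06569121 0.05125868] [[54.3 29.7]] 13.5 [ 0.47796739 -0.59245351  2.79739509]
```

Call:
servo_tool(commands=[-0.1,2,0,0,0,-0.1,2,0,0,0,-0.1,2,0,0,0,-0.1,2,0,0,0,-0.1,2,0,0,0,-0.1,2,0,0,0,-0.1,2,0,0,0])

```text
time_s: 14.2
eef_pos: [0.6074, 0.0786, 0.0513]
tool_rot: [0.0, 0.729, -0.685, -0.0]
force: [3.4, -3.8, 3.3]
width: -0.0002
gripper_force: 2.1
```

Call:
servo_tool(commands=[-0.1,1,0,0,0,-0.1,1,0,0,0,-0.1,1,0,0,0,-0.1,1,0,0,0])

```text
time_s: 14.6
eef_pos: [0.607, 0.0825, 0.0513]
tool_rot: [0.0, 0.729, -0.685, 0.0]
force: [2.4, -4.5, 2.7]
width: 0.0001
gripper_force: 2.1
```

Call:
servo_tool(commands=[-0.1,1,0,0,0,-0.1,1,0,0,0,-0.1,1,0,0,0])

```text
time_s: 14.9
eef_pos: [0.6068, 0.0855, 0.0513]
tool_rot: [-0.0, 0.729, -0.685, 0.0]
force: [3.5, -3.7, 3.1]
width: -0.0001
gripper_force: 2.3
```

Call:
servo_tool(commands=[0,1,0,0,0,-0.1,1,0,0,0])

```text
time_s: 15.1
eef_pos: [0.6067, 0.0875, 0.0513]
tool_rot: [-0.0, 0.729, -0.685, 0.0]
force: [2.8, -4.4, 3.4]
width: 0.0005
gripper_force: 2.3
```

Call:
servo_tool(commands=[0,1,0,0,0,-0.1,1,0,0,0])

```text
time_s: 15.3
eef_pos: [0.6066, 0.0895, 0.0513]
tool_rot: [-0.0, 0.729, -0.685, 0.0]
force: [3.5, -4.1, 3.5]
width: -0.0002
gripper_force: 2.3
```

Call:
servo_tool(commands=[0,1,0,0,0,-0.1,1,0,0,0])

```text
time_s: 15.5
eef_pos: [0.6065, 0.0914, 0.0513]
tool_rot: [0.0, 0.729, -0.685, 0.0]
force: [3.2, -7.6, 3.1]
width: 0.0001
gripper_force: 4.0
```

The pad has been reached (force stepped +3.5 N at y≈0.0905). About 9 mm more is needed.

Call:
servo_tool(commands=[0,1,0,0,0,-0.1,1,0,0,0,0,1,0,0,0,-0.1,1,0,0,0])

```text
time_s: 15.9
eef_pos: [0.6063, 0.0942, 0.0514]
tool_rot: [0.001, 0.728, -0.685, 0.001]
force: [4.1, -9.1, 3.0]
width: -0.0
gripper_force: 4.5
```

Call:
servo_tool(commands=[0,1,0,0,0,-0.1,1,0,0,0])

```text
time_s: 16.1
eef_pos: [0.6062, 0.0961, 0.0514]
tool_rot: [0.001, 0.728, -0.685, 0.001]
force: [3.6, -8.7, 3.3]
width: -0.0001
gripper_force: 4.7
```

Call:
servo_tool(commands=[0,1,0,0,0])

```text
time_s: 16.2
eef_pos: [0.6061, 0.0971, 0.0513]
tool_rot: [0.001, 0.728, -0.685, 0.001]
force: [3.5, -7.9, 4.3]
width: -0.0004
gripper_force: 5.0
```

Call:
servo_tool(commands=[0,1,0,0,0])

```text
time_s: 16.3
eef_pos: [0.6061, 0.0979, 0.0513]
tool_rot: [0.001, 0.728, -0.685, 0.001]
force: [4.0, -9.8, 3.1]
width: 0.0001
gripper_force: 5.0
```

Call:
servo_tool(commands=[0,1,0,0,0])

```text
time_s: 16.4
eef_pos: [0.606, 0.0988, 0.0514]
tool_rot: [0.001, 0.728, -0.685, 0.001]
force: [3.0, -9.8, 3.4]
width: 0.0002
gripper_force: 5.1
```

Call:
servo_tool(commands=[0,1,0,0,0])

```text
time_s: 16.5
eef_pos: [0.6059, 0.0997, 0.0513]
tool_rot: [0.001, 0.728, -0.685, 0.001]
force: [3.1, -9.4, 3.5]
width: 0.0003
gripper_force: 5.2
```

```bash
python3 - <<'E'
from loc import *
s=ctrl.sense(); print(s["eef_pos"],np.round(W2D(dp,[s["eef_pos"]])*1000,1),s["force"])
a=ctrl.get_image("scene")["img"][140:320,260:500]
a=cv2.resize(a,None,fx=3.3,fy=3.3,interpolation=cv2.INTER_CUBIC); cv2.imwrite("pics/s6.png",a[:,:,::-1])
E
```

```text
[0.60594271 0.09972573 0.05133831] [[54.2 63.8]] [ 3.10400931 -9.36046958  3.47352489]
```

View pics/s6.png

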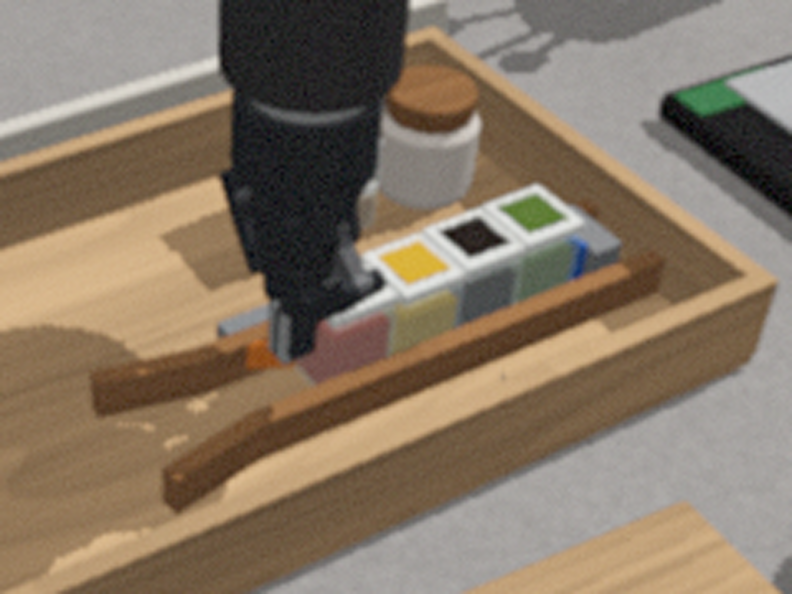

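Call:
servo_tool(commands=[0,1,0,0,0])

```text
time_s: 16.65
eef_pos: [0.6059, 0.1006, 0.0514]
tool_rot: [0.001, 0.728, -0.685, 0.001]
force: [2.6, -11.2, 4.7]
width: -0.0001
gripper_force: 5.3
```

Call:
servo_tool(commands=[0,1,0,0,0])

```text
time_s: 16.75
eef_pos: [0.6059, 0.1015, 0.0514]
tool_rot: [0.002, 0.728, -0.685, 0.001]
force: [2.5, -10.5, 4.4]
width: 0.0002
gripper_force: 5.3
```

```bash
cat > cat.py <<'E'
from loc import *
def orange(n):
    d=ctrl.get_image(n); h=cv2.cvtColor(d["img"],cv2.COLOR_RGB2HSV).astype(int)
    m=((h[...,0]>5)&(h[...,0]<16)&(h[...,1]>205)&(h[...,2]>110)).astype(np.uint8)
    p=np.argwhere(m)[:,::-1]
    if len(p)==0: print(n,"none");return d
    q=W2D(dp,onz(d,p,.035))*1000
    k=(abs(q[:,0]-35)<25)&(abs(q[:,1]-60)<40); 
    if k.any(): print(n,k.sum(),"x",np.percentile(q[k,0],[2,50,98]).round(1),"y",np.percentile(q[k,1],[2,50,98]).round(1))
    else: print(n,"none near")
    return d
E
python3 - <<'E'
from cat import *
import pickle
for n in("wrist","scene","top"):
    d=orange(n); pickle.dump(d,open(n+"7.pkl","wb"))
    g=d["img"]; h=cv2.cvtColor(g,cv2.COLOR_RGB2HSV); cv2.imwrite("pics/%s7.png"%n,g[:,:,::-1])
for n in("scene","top"):
    d=pickle.load(open(n+"0.pkl","rb")); ctrl2=d
    class F: get_image=staticmethod(lambda _:d)
    import cat; cat.ctrl=F; print("init");cat.orange(n)
E
```

```text
wrist 530 x [34.3 36.6 40.7] y [52.7 64.4 74.8]
scene 15 x [36.8 43.8 49.8] y [44.6 52.1 58.8]
top none
init
scene 39 x [36.4 45.7 53.6] y [45.3 58.3 70.3]
init
top 39 x [33.  35.5 41.9] y [53.7 67.6 73.6]
```

```bash
python3 - <<'E'
from h import *
import pickle
d=pickle.load(open("wrist7.pkl","rb")); q=proj(d,D2W([0.5557131,0.03278395,0.06060686],[[.043,.066,.035],[.031,.066,.035],[.031,.105,.035]])); print(q)
u,v=q[0].astype(int); u0=max(0,min(u-120,400)); v0=max(0,min(v-90,300)); print(u0,v0)
c=cv2.resize(d["img"][v0:v0+180,u0:u0+240],None,fx=3.3,fy=3.3,interpolation=cv2.INTER_CUBIC); cv2.imwrite("pics/w7.png",c[:,:,::-1])
E
```

```text
[[350.80667314 317.35267184]
 [379.97868465 317.35208521]
 [375.77014813 395.17871073]]
230 227
```

View pics/w7.png

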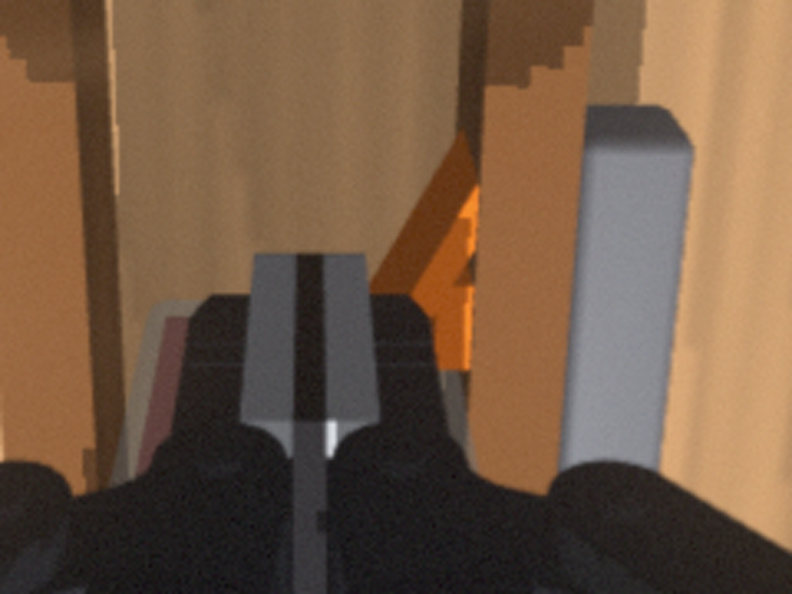

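The wrist crop shows the orange catch standing fully out (about 12 mm, tip near (372,285)), with its holding face at row 370 behind the red box. Backing off gently, then lifting.

Call:
servo_tool(commands=[0,-1,0,0,0,0,-1,0,0,0,0,-1,0,0,0,0,-1,0,0,0,0,-1,0,0,0,0,-2,0,0,0,0,-2,0,0,0,0,-2,0,0,0])

```text
time_s: 17.7
eef_pos: [0.6053, 0.0924, 0.0502]
tool_rot: [0.001, 0.729, -0.685, -0.001]
force: [-0.1, 0.1, 0.6]
width: -0.0
gripper_force: 0.0
```

Call:
servo_tool(commands=[1,-10,0,0,0,1,-20,10,0,0,0,-20,40,0,0,0,-20,50,0,0,0,-40,30,0,0,-30,-40,0,0,0,-30,-40,0,0,0,-30,-40,0,0,0])

```text
time_s: 18.5
eef_pos: [0.5166, -0.1379, 0.1775]
tool_rot: [0.0, 0.729, -0.685, -0.0]
force: [0.0, -1.2, 0.2]
width: -0.0001
gripper_force: 0.0
```

Call:
servo_tool(commands=[-30,-40,0,0,0,-30,-40,0,0,0,-30,-40,0,0,0,0,0,0,0,0,0,0,0,0,0])

```text
time_s: 19.0
eef_pos: [0.4271, -0.2572, 0.1777]
tool_rot: [-0.0, 0.728, -0.686, 0.0]
force: [0.1, 0.0, -0.6]
width: 0.0001
gripper_force: 0.0
```

```bash
python3 - <<'E'
from cat import *
s=ctrl.sense(); print(s["eef_pos"],s["time_s"],s["force"])
orange("scene"); orange("top"); d=look()
im=d["img"]; hsv=cv2.cvtColor(im,cv2.COLOR_RGB2HSV)
h=hsv.astype(int); b=(h[...,0]>105)&(h[...,0]<130)&(h[...,1]>150); b[:, :165]=0;b[:,215:]=0; b[:225]=0; b[265:]=0
p=np.argwhere(b)[:,::-1]; print("pad",np.round(W2D(dp,onz(d,p,.052)).min(0)*1000,1) if len(p) else None)
m=((h[...,1]<45)&(h[...,2]>185)).astype(np.uint8); m[:225]=0; m[262:]=0; m[:,:165]=0; m[:,300:]=0
p=np.argwhere(m)[:,::-1]; q=W2D(dp,onz(d,p,.076))*1000; print("lids x",np.percentile(q[:,0],[1,99]),"y",q[:,1].min(),q[:,1].max())
E
```

```text
[ 0.42714742 -0.25723907  0.17768449] 19.0 [ 0.08586956  0.02356471 -0.62156733]
scene 53 x [35.2 44.3 55. ] y [47.2 58.4 71. ]
top 34 x [33.  35.4 42.1] y [53.5 65.8 73.5]
red [257, 235, 16, 16, 240] [603.9 132.   76. ] drawer [[54.2 96.1]]
green [187, 237, 15, 15, 222] [596.2 263.2  76. ] drawer [[ 54.4 227.5]]
green [462, 307, 2, 1, 2] [ 494.9 -239.1   76. ] drawer [[ -77.2 -267.7]]
yellow [234, 234, 15, 15, 213] [604.3 175.7  76. ] drawer [[ 57.2 139.7]]
black [351, 334, 4, 13, 27] [430.  -35.8  76. ] drawer [[-129.7  -60.9]]
black [426, 301, 21, 4, 23] [ 501.4 -189.9   76. ] drawer [[ -67.7 -219. ]]
pad [ 75.7 256.3]
lids x [33.64190507 78.29478404] y 76.08371056828021 248.33409327197828
```

The row is held: red's back face is at about 74, the catch's end is at 73.5, and its extent is the same as at the start (fully out). The boxes are at 44 mm pitch and the robot is clear.

```bash
python3 -c "
from workcell import ctrl
print(ctrl.sign_off())"
```

```text
the job is handed in; nothing more can be done
None
```

The red box was placed at the tail, and all four were slid as one straight row into the lane against the pad; the orange catch stands fully out behind red, holding them with the robot clear, and I handed the job in at about 19 s.

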